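# Pry the retaining clip off a wheel axle with a hooked pick

### The job

Take the hooked pick from its rest, drop its hook into the pull eye of the spring clip on the wheel's axle, and pull the clip straight out of its groove, leaving it lying on the wheel's face well clear of the axle. Be gentle: only rest the hook lightly on the wheel's thin cover, do not yank, and do not touch the clip with the fingers or disturb the other things on the bench. Then lay the pick back in its rest as it was and let go.

Things in the scene. Friction and masses are not known exactly. Their poses are not given: they have to be found in the camera images.
- pick: Hooked pick, 88 g; origin on the axis of its black handle, a square bar 16 by 16 mm from x=-54 to 36 mm. At the start it lies level in its rest, x towards the hook, z up. A steel shank 3.5 mm thick runs on along x and, 85 mm from the origin, bends straight down; its rounded end is nominally at x=85, y=0, z=-32 mm. The shank is bent from use, see shank_root.
- shank_root (a point): Where the shank leaves the handle, 30 mm ahead of the pick's origin. From here the shank is bent about the handle's y axis by an unmeasured angle of up to 0.12 rad either way: the hook's end may lie up to 6.5 mm lower than nominal (then 4 mm nearer the handle) or 6.5 mm higher (then 4 mm farther out). It does not bend further under the forces of this job.
- rest: Wooden pick rest, fixed; origin at the centre of its underside. Base 100 x 60 x 10 mm; two uprights 8 mm thick at x=-36 and +26 mm, notches with a 22 mm wide floor 50 mm up, flaring out to 74 mm up, 54 mm across outside. The seated pick's origin is 58 mm above the rest's, x along the rest's x; the hook hangs free beyond its +x end. Fingers go between the uprights, either side of the handle.
- wheel: Wheel 180 mm across lying flat on a 210 mm square board, all fixed; origin at the centre of the board's underside. Its flat smooth face, 60 mm up and 79 mm in radius, has a thin cover: press on it with the pick only lightly, well under 8 N. The tyre's lip around it stands 4 mm proud.
- axle (a point): Point on the axle's axis at the level of the wheel's face. The upright steel axle end has a groove 15 mm in diameter from the face to 5 mm above it, then a head 20 mm in diameter up to 14 mm above the face.
- clip: Sprung retaining clip of 4 mm round steel wire, 40 mm long, 24 mm wide, 40 g, lying flat on the wheel's face in the axle's groove; origin at the centre of the C-shaped ring, on its underside. The C opens towards +x; the pull eye is on its -x side (robot side). Pulled along its -x it gives within 10 mm at 8 to 11 N (25 N would spoil it), and is fully off the axle when its origin is 22 mm from the axle's axis.
- eye (a point): Centre of the clip's pull eye, 19 mm along the clip's -x from its origin and 2 mm above the wheel's face: a through hole 14 mm long (clip x) and 11 mm wide in the 4 mm wire, over the wheel's face. The hook's end must reach to within about 1 mm of the face to hold the wire.
- bin: Fixed grey hardware bin, 130 x 100 x 45 mm, origin at the centre of its underside; leave alone.
- grease_tin: Loose grey jar 70 mm in diameter and 70 mm high, origin at the centre of its underside; leave alone.
- driver: Loose screwdriver lying on the bench, about 200 mm long; leave alone.
- carton: Loose small cardboard carton, 90 x 70 x 45 mm, origin at the centre of its underside; leave alone.
Not all that is in view belongs to the job. Of the things shaped like the pick, the black one is meant.

How it is judged (in metres and radians):
On the way, in this order (a step that is already met when the one before it is completed fails the run):
1. the pick is lifted out of its rest (z of pick in the frame of rest above 0.075 m), for 0.1 s.
2. the clip is off the axle while the pick is out of its rest (horizontal distance between clip and axle above 0.022 m and distance between pick and rest above 0.085 m), for 0.2 s.
At the end, for the whole second after the job is handed in: The clip lies still and flat (0.15 rad) on the wheel face, origin 22 to 60 mm from the axle axis and within 4 mm of face level; the pick lies still and level (0.1 rad) in its rest, origin 54 to 62 mm above the rest's, within 15 mm along and 6 mm across (horizontal distance between clip and axle between 0.022 and 0.06 m and z of clip in the frame of axle between -0.004 and 0.004 m and angle between clip's own z axis and vertical below 0.15 rad and linear speed of each of clip, pick below 0.02 m/s and z of pick in the frame of rest between 0.054 and 0.062 m and x of pick in the frame of rest between -0.015 and 0.015 m and y of pick in the frame of rest between -0.006 and 0.006 m and angle between pick's own z axis and vertical below 0.1 rad); the robot touches nothing.
It fails at once if the pick presses on the wheel, its cover or axle with more than 8 N (contact force between pick and wheel above 8 N).
It fails at once if the pick loads the clip with more than 25 N (contact force between pick and clip above 25 N).
It fails at once if the fingers or arm touch the clip (contact force between any of the fingers, the arm and clip above 0.5 N).
It fails at once if a bystander is moved by more than 15 mm (distance of any of grease_tin, driver, carton from where it was at the start of the episode above 0.015 m).
It also fails if it takes over 51 s, if anything falls off the work surface, if the arm or the gripper's body presses on something with over 40 N, if the wrist force passes 120 N, or if a joint passes its speed limit or range.

### The arm

A 6-joint arm with a two-finger parallel gripper is mounted at the origin on the work surface. World frame = base frame: x ahead of the robot, y to its left, z up, the work surface at z = 0. Lengths are in mm, angles in rad, forces in N, time in s.
With the tool pointing down it reaches from about 375 to 750 mm from the base axis. Payload 9 kg.
Tool frame: the origin (TCP) lies midway between the tips of the shut fingers; the grasp point (between the pads) lies 19 mm behind it; x points along the fingers, z is the direction in which the jaws open and shut, and the axes are right-handed (so a half turn about x gives the same grasp; the last joint's range is limited). The gripper opens to 85 mm and grips with 20 to 120 N. Pads are 22 mm wide; open, the fingers measure 114 mm over their backs; the gripper's body (76 mm by 85 mm) begins 54 mm behind the grasp point. The pads swing forward as they close: fully open they stand 13 mm farther back than shut.
Start: joints at [-1.335, 0.104, 0.097, 1.564, 0, 1.353], TCP at [263.044, -539.3, 231.331] pointing down, gripper open.
Joint ranges: [-2.99, 2.99], [-0.84, 1.86], [-1.1, 1.16], [-1.84, 2.11], [-1.51, 1.56], [-3.14, 3.14]. Speed limits (rad/s): [2.22, 2.22, 2.57, 3.14, 3.14, 3.14].

### API

Orientations are given as a rotation vector (axis times angle).
In Python, from rig import r gives the robot as it stands. Calls block until the motion is done:
- r.move_to(position, orientation): joint-space move of the TCP to a pose.
- r.servo_line(position, frame=None, feed=150, f_stop=None): straight line of the TCP; frame=None keeps the orientation; feed is the mean speed in mm/s. With f_stop (N) it stops when the force on the tool has changed by that much, and returns True; else False.
- r.goto_joints(angles): joint-space move.
- r.command_gripper(opening, grasp_force=None): finger opening in mm; grasp_force is the grip in N (None keeps the last); returns when the fingers have stopped.
- r.sleep(seconds).
- r.ik(position, orientation): joint angles nearest the present ones, or None.
- r.get_state(): the state.
- r.grab_frame(name): name is "side" or "top" or "wrist"; returns the picture (400x640x3 uint8, red, green, blue); there is no depth.
- r.camera_params(name): a dict with "intrinsics" (3x3 intrinsics, pixels), "dist" ([k1, k2, p1, p2, k3] as OpenCV has them; the pictures are not rectified), "pose" (4x4, takes a point from camera to world coordinates). Camera axes: x right, y down, z forward; pixel columns grow to the right and rows downward; lengths in mm; the calibration is good to about 2 mm. A picture is of the moment at which its call begins: read the wrist's pose just before it. camera_params takes no time and is no camera call; for the wrist camera it gives the pose at the moment of the call.
A pose or a line that the arm cannot do raises r.IKError and nothing moves.
- r.hand_in(): hands the job in, once; it reports no verdict.
The state is a dict: "time": time; "joint_positions": joint angles; "qd": joint speeds; "joint_torque": joint torques, N m; "tcp_pos": TCP position; "tool_rot": TCP orientation; "force": force on the tool from outside, world axes, zero at the start; "moment": the same for the moment, N m; "gripper_width": finger opening in mm.
Only numpy, scipy, OpenCV 4.12 (cv2) and the standard library are available. Lean on these libraries where they do the work, as an engineer would, in place of code of your own. Each camera call takes 0.05 s, during which the arm holds its last target. There are 200 camera calls.

## Working session

There is one attempt and no reset: what is moved stays moved. The work goes in short steps, each a Python script; the robot and the scene stay as the last script left them, time stands still between calls to the robot, and variables do not carry over. Pictures are saved under pics/ and viewed, about 8 in all and at most 12, crops included, and the job is handed in when it is done.

```bash
ls; mkdir -p pics; python3 - <<'E'
from rig import r
import cv2,numpy as np
for n in("top","side"):
    cv2.imwrite(f"pics/{n}0.png",r.grab_frame(n)[:,:,::-1])
for n in("top","side","wrist"):
    p=r.camera_params(n);print(n,np.round(p["intrinsics"],1).tolist(),p["dist"],np.round(p["pose"],3).tolist())
s=r.get_state();print(s)
E
```

```text
pics
top [[425.0, 0.0, 311.7], [0.0, 425.0, 201.7], [0.0, 0.0, 1.0]] [-0.07249129  0.          0.          0.          0.        ] [[0.021, -0.996, 0.087, 440.368], [-1.0, -0.02, 0.014, 53.318], [-0.012, -0.087, -0.996, 1160.404], [0.0, 0.0, 0.0, 1.0]]
side [[416.6, 0.0, 316.7], [0.0, 416.6, 199.0], [0.0, 0.0, 1.0]] [-0.00823567  0.          0.          0.          0.        ] [[-0.773, -0.365, 0.519, -100.798], [-0.634, 0.444, -0.633, 860.489], [0.0, -0.818, -0.575, 792.277], [0.0, 0.0, 0.0, 1.0]]
wrist [[290.9, 0.0, 325.7], [0.0, 290.9, 202.9], [0.0, 0.0, 1.0]] [-0.02403168  0.          0.          0.          0.        ] [[0.438, -0.856, -0.274, 332.664], [-0.899, -0.417, -0.133, -505.576], [-0.0, 0.305, -0.952, 372.1], [0.0, 0.0, 0.0, 1.0]]
{'time': 0.1, 'joint_positions': array([-1.33469381e+00,  1.04659583e-01,  9.65765364e-02,  1.56387731e+00,
       -5.80046922e-06,  1.35307870e+00]), 'qd': array([ 0.00060234, -0.00119529, -0.00011157,  0.00149458,  0.00021621,
        0.00024766]), 'joint_torque': array([ 6.51204857e-03, -5.58208144e+01,  5.04718745e+01,  1.31713366e-02,
       -2.32788916e-04, -2.81817330e-05]), 'tcp_pos': array([ 262.97198947, -538.99107368,  230.60459807]), 'tool_rot': array([ 0.86953092,  1.39121359, -0.86820058]), 'force': array([ 0.20584093, -0.36223325, -0.70998682]), 'moment': array([0.00537808, 0.02546155, 0.02149269]), 'gripper_width': 85.33037055134619}
```

View pics/top0.png

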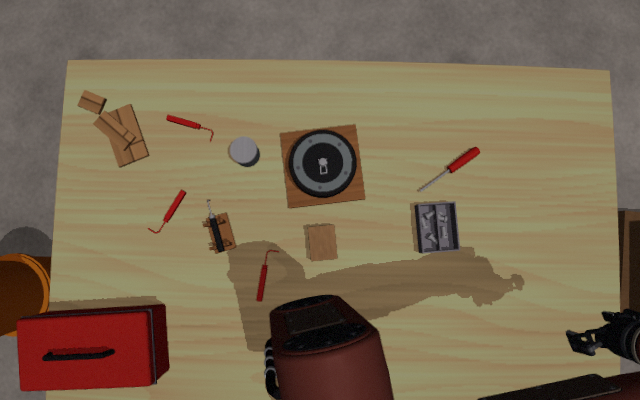

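View pics/side0.png

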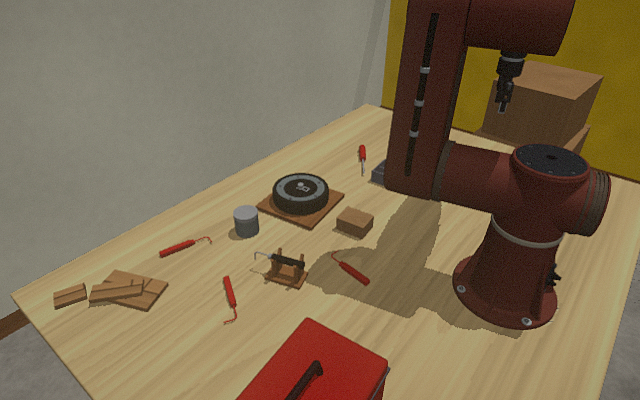

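Top view: black pick in its rest at about (218,232), hook pointing up/left to (209,200); wheel at (322,163) with clip eye just below the axle. The side view agrees. I'll write helpers, get rough positions and look from close with the wrist camera.

```bash
cat > h.py <<'E'
import numpy as np,cv2
from scipy.spatial.transform import Rotation as R
from rig import r
def ray(cam,uv):
    K,d,T=np.array(cam["intrinsics"]),np.array(cam["dist"]),np.array(cam["pose"])
    n=cv2.undistortPoints(np.array([[uv]],float),K,d)[0,0]
    return T[:3,3],T[:3,:3]@[n[0],n[1],1]
def atz(cam,uv,z):
    o,v=ray(cam,uv);return o+v*(z-o[2])/v[2]
def proj(cam,P):
    T=np.linalg.inv(cam["pose"]);return cv2.projectPoints(np.array(P,float).reshape(-1,1,3),cv2.Rodrigues(T[:3,:3])[0],T[:3,3],np.array(cam["intrinsics"]),np.array(cam["dist"]))[0][:,0]
def down(a,pitch=0.):
    """tool pointing down; jaws open along world yaw a (tool z); pitch turns about that axis"""
    z=np.array([np.cos(a),np.sin(a),0]);x=np.array([0,0,-1.]);y=np.cross(z,x)
    return (R.from_rotvec(pitch*z)*R.from_matrix(np.c_[x,y,z])).as_rotvec()
E
python3 - <<'E'
from h import *
t=r.camera_params("top")
for n,uv,z in[("handle back",(222,250),66),("handle front",(213,217),66),("hook",(209,201),58),("axle",(322,161),74),("eye",(323,172),62),("tin",(243,150),70),("carton",(321,241),45)]:
    print(n,atz(t,uv,z).round(1))
s=r.get_state();T=np.array(r.camera_params("wrist")["pose"]);Q=R.from_rotvec(s["tool_rot"])
print("cam in tool",Q.inv().apply(T[:3,3]-s["tcp_pos"]).round(1),"\n",(Q.inv().as_matrix()@T[:3,:3]).round(3), Q.as_matrix().round(3))
im=cv2.imread("pics/top0.png")
a=cv2.resize(im[190:260,190:260],None,fx=5.5,fy=5.5,interpolation=2);b=cv2.resize(im[125:195,287:357],None,fx=5.5,fy=5.5,interpolation=2)
cv2.imwrite("pics/crop.png",np.hstack([a,b]))
E
```

```text
handle back [406.2 296.8  66. ]
handle front [490.8 323.5  66. ]
hook [532.9 337.8  58. ]
axle [641.3  43.7  74. ]
eye [614.4  40.5  62. ]
tin [667.5 250.8  70. ]
carton [434.9  42.1  45. ]
cam in tool [-141.5   77.3    0.4] 
 [[-0.001 -0.305  0.952]
 [-0.    -0.952 -0.305]
 [ 1.    -0.001  0.001]] [[-0.     0.899  0.438]
 [ 0.001  0.438 -0.899]
 [-1.     0.    -0.001]]
```

View pics/crop.png

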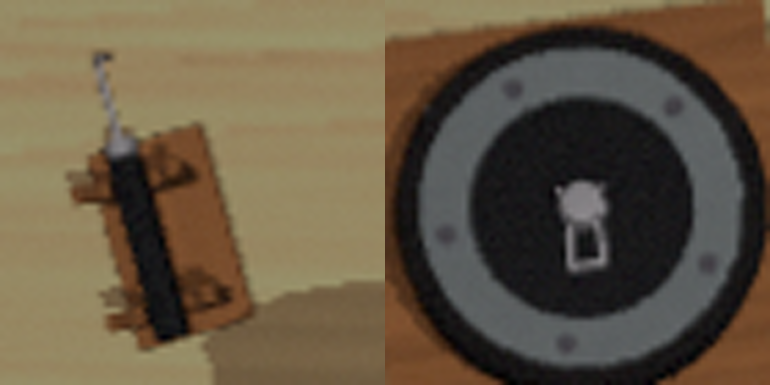

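Crop: pick points up and slightly left with the handle from crop (170,335) to (120,150); the clip's eye is below the axle head in the image (world -x). Now a close look at the clip, then at the pick.

```bash
python3 - <<'E'
from h import *
import pickle
print(r.get_state()["time"])
def look(n,P,a):
    print(n,r.ik(P,down(a)))
    r.move_to(P,down(a)); r.sleep(.2)
    c=r.camera_params("wrist"); im=r.grab_frame("wrist")
    pickle.dump(c,open(f"pics/{n}.pkl","wb")); cv2.imwrite(f"pics/{n}.png",im[:,:,::-1])
    return im[:,:,::-1]
look("w1",[607,40,115],-np.pi/2+.1)
r.command_gripper(60)
look("p1",[452,311,150],-np.pi/2+.305)
print(r.get_state()["time"],r.get_state()["tcp_pos"])
A=cv2.imread("pics/w1.png")[60:320,195:455];B=cv2.imread("pics/p1.png")[:,160:480]
A=cv2.resize(A,(400,400),interpolation=2);B=cv2.resize(B,(400,500),interpolation=2)
cv2.imwrite("pics/wp.png",np.hstack([cv2.copyMakeBorder(A,0,100,0,0,0),B]))
E
```

```text
0.1
w1 [-0.14888976  0.13945263 -0.07579299  1.3555507   0.          2.89270289]
p1 [ 0.36419616 -0.05256485 -0.20920564  1.41415554  0.         -3.08239649]
8.3083 [452.01537644 310.97143814 150.00215088]
```

View pics/wp.png

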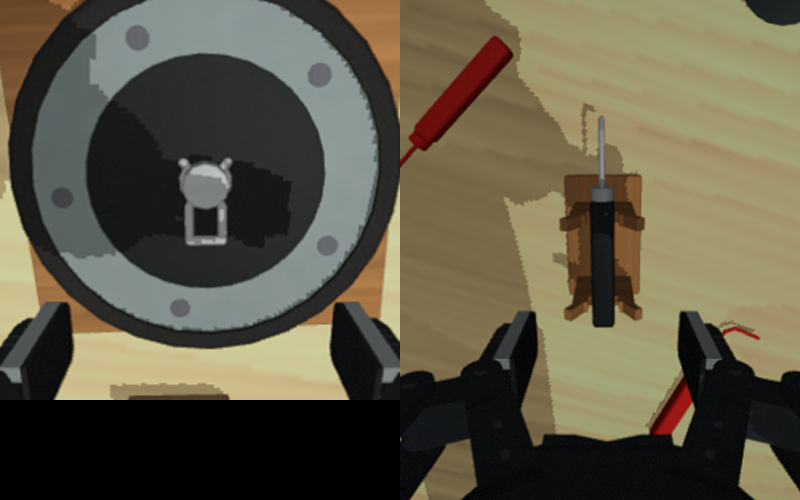

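Left: clip seen with head at (206,186), eye bar at (206.5,240), side wires x=189/222; right: handle from (603,326) to (601,203), shank bend at (602,118).

```bash
python3 - <<'E'
from h import *
import pickle
w=pickle.load(open("pics/w1.pkl","rb"));p=pickle.load(open("pics/p1.pkl","rb"))
fa=lambda x,y:(195+x/1.5385,60+y/1.5385); fb=lambda x,y:(160+(x-400)/1.25,y/1.25)
for n,q,z in[("bar",(206.5,240),62),("barL",(188,240),62),("barR",(225,240),62),("head",(206,186),74),("tipL",(184,162),62),("tipR",(228,162),62),("wheelcentre",(207,168),60)]: print(n,atz(w,fa(*q),z).round(1))
for n,q,z in[("back",(603,326),66),("front",(601,203),66),("bend",(602,118),62)]: print(n,atz(p,fb(*q),z).round(1))
E
```

```text
bar [612.8  36.8  62. ]
barL [612.   45.3  62. ]
barR [613.6  28.2  62. ]
head [641.1  40.   74. ]
tipL [648.1  50.3  62. ]
tipR [650.   31.1  62. ]
wheelcentre [646.   39.9  60. ]
back [405.8 298.8  66. ]
front [487.6 325.5  66. ]
bend [535.6 339.8  62. ]
```

```bash
python3 - <<'E'
from h import *
import pickle
a=-np.pi/2+.31; o=down(a)
r.move_to([452.4,313.8,110],o)
print(r.servo_line([452.4,313.8,39],feed=80,f_stop=8))
r.command_gripper(10,120)
s=r.get_state();print(s["time"],s["tcp_pos"],s["gripper_width"],s["force"])
pickle.dump(s["tcp_pos"],open("grasp.pkl","wb"))
r.servo_line([452.4,313.8,130],feed=80)
r.sleep(.2)
s=r.get_state();print(s["time"],s["tcp_pos"],s["tool_rot"],s["gripper_width"],s["force"])
pickle.dump((r.camera_params("wrist"),s["tcp_pos"],s["tool_rot"]),open("pics/p2.pkl","wb"))
im=r.grab_frame("wrist")[:,:,::-1];cv2.imwrite("pics/p2.png",im)
sd=r.grab_frame("side")[:,:,::-1];cv2.imwrite("pics/s2.png",sd)
# predicted hook end pixel vs bend angle
g=np.array(s["tcp_pos"])-19*np.array([0,0,-1])*1.; Q=R.from_euler("z",.31)
o0=s["tcp_pos"]+[0,0,19]+Q.apply([5,0,0])
for b in(-.12,-.06,0,.06,.12):
    pt=R.from_rotvec([0,b,0]).apply([55,0,-32])+[30,0,0]
    P=o0+Q.apply(pt);print(b,pt.round(1),proj(r.camera_params("wrist"),[P]).round(1),proj(r.camera_params("side"),[P]).round(1))
A=cv2.resize(im[20:220,220:420],(560,560),interpolation=2)
c=proj(r.camera_params("side"),[o0])[0].astype(int);print(c)
x0,y0=c[0]-70,c[1]-45
B=cv2.resize(sd[y0:y0+140,x0:x0+60],(240,560),interpolation=2)
print(x0,y0);cv2.imwrite("pics/hook.png",np.hstack([A,B]))
E
```

```text
False
10.1083 [452.73705998 313.93688899  39.63238146] 14.217347409382773 [-1.0531689  -0.00684369  5.84601102]
11.6 [452.17394943 313.72983071 129.58379789] [ 0.97747464  1.34045072 -0.97836672] 14.051948435622162 [-0.1503566   0.78549856 -1.60241622]
-0.12 [ 88.4   0.  -25.2] [[324.5  74.5]] [[250.  232.1]]
-0.06 [ 86.8   0.  -28.6] [[324.5  78.9]] [[250.6 233.3]]
0 [ 85.   0. -32.] [[324.5  83.6]] [[251.4 234.5]]
0.06 [ 83.    0.  -35.2] [[324.5  88.4]] [[252.2 235.7]]
0.12 [ 80.8   0.  -38.4] [[324.6  93.3]] [[253.1 236.9]]
[281 232]
211 187
```

View pics/hook.png

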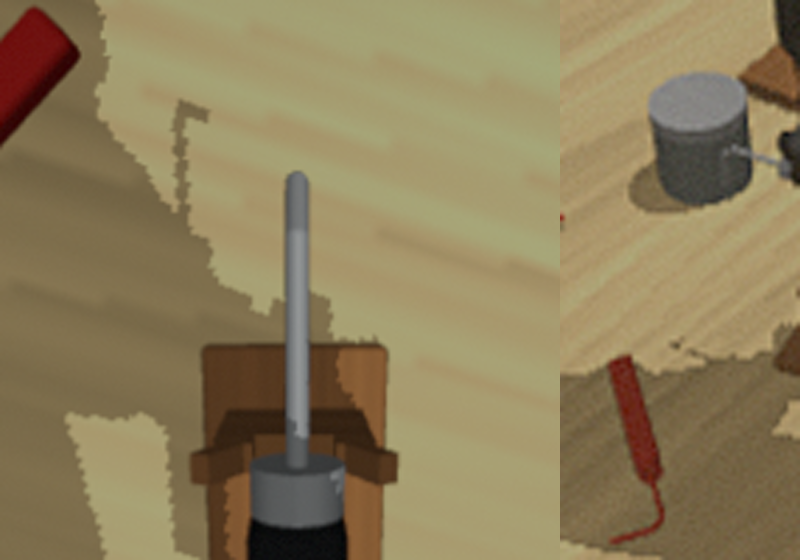

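The pick is held; hook seen from above, bend's outer end at view (297,172), i.e. raw row ~81. The hook's end is hidden below it, so I'll find its height by a light touch on the face.

```bash
python3 - <<'E'
from h import *
import pickle
cam,t,rv=pickle.load(open("pics/p2.pkl","rb"));Q=R.from_euler("z",.31)
base=np.array(t)+[0,0,19]
f=lambda x,y:(220+x/2.8,20+y/2.8)
loc=lambda uv,h:Q.inv().apply(atz(cam,uv,base[2]+h)-base)
print("ferrule back",loc(f(297,525),8),"ferr front",loc(f(297,457),8))
for b in(-.12,-.06,0,.06,.12):
    e=R.from_rotvec([0,b,0]).apply([55,0,0])+[30,0,0]
    L=loc(f(297,171),e[2]); print(b,"bend",e.round(1),"measured outer at grasp-rel",L.round(1),"grasp offset x=",(e[0]+1.75-L[0]).round(1))
E
```

```text
ferrule back [38.73034583 -0.70353853  8.        ] ferr front [49.09608554 -0.70323607  8.        ]
-0.12 bend [84.6  0.   6.6] measured outer at grasp-rel [87.6 -0.7  6.6] grasp offset x= -1.3
-0.06 bend [84.9  0.   3.3] measured outer at grasp-rel [87.9 -0.7  3.3] grasp offset x= -1.3
0 bend [85.  0.  0.] measured outer at grasp-rel [88.2 -0.7  0. ] grasp offset x= -1.5
0.06 bend [84.9  0.  -3.3] measured outer at grasp-rel [88.5 -0.7 -3.3] grasp offset x= -1.8
0.12 bend [84.6  0.  -6.6] measured outer at grasp-rel [88.8 -0.7 -6.6] grasp offset x= -2.4
```

```bash
python3 - <<'E'
from h import *
yaw=.105; o=down(-np.pi/2+yaw); d=np.array([np.cos(yaw),np.sin(yaw),0]); ax=np.array([641.1,40,0])
P=ax-d*(48+87)
r.servo_line([452.4,313.8,185],feed=150)
r.move_to(P+[0,0,110],o); print(r.get_state()["time"])
r.servo_line(P+[0,0,84],feed=60); r.sleep(.2)
f0=r.get_state()["force"]
hit=r.servo_line(P+[0,0,62],feed=9,f_stop=2.0)
s=r.get_state();print(hit,s["time"],s["tcp_pos"],s["force"]-f0,s["gripper_width"])
p=s["tcp_pos"]
r.servo_line([p[0],p[1],p[2]+1],feed=20)
im=r.grab_frame("wrist")[:,:,::-1];cv2.imwrite("pics/w3.png",im)
import pickle;pickle.dump((r.camera_params("wrist"),r.get_state()["tcp_pos"]),open("pics/w3.pkl","wb"))
cv2.imwrite("pics/w3c.png",cv2.resize(im[0:160,220:420],(750,600),interpolation=2))
E
```

```text
17.075
True 19.425 [506.84563682  25.84401446  68.61970262] [ 1.36869433 -0.07109035  2.36851922] 13.936381626290311
```

View pics/w3c.png

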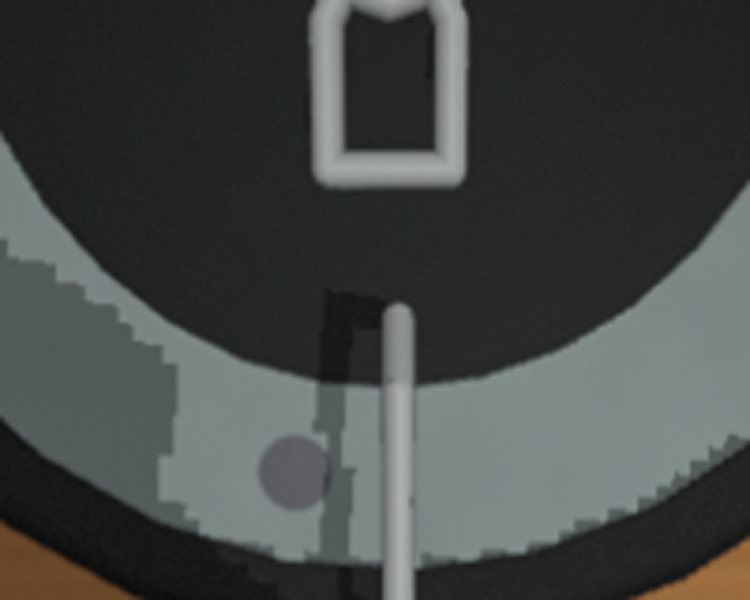

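The hook's end is 27.6 mm below the grip (bend ≈ -0.078 rad). View: shank end at (398,303); eye with bar centre (390,169), side wires at 328/450.

```bash
python3 - <<'E'
from h import *
import pickle
cam,t=pickle.load(open("pics/w3.pkl","rb"));Q=R.from_euler("z",.105);g=np.array(t)+[0,0,19]
f=lambda x,y:(220+x/3.75,y/3.75)
L=lambda q,z:Q.inv().apply(atz(cam,f(*q),z)-g).round(2)
for n,q in[("bar",(390,169)),("barL",(317,169)),("barR",(466,169)),("holeL",(345,90)),("holeR",(435,90)),("holebot",(390,152))]:print(n,L(q,62),atz(cam,f(*q),62).round(1))
print("bend",L((398,303),g[2]+4.3),"end sil",L((398,303),62), "shank near",L((398,590),g[2]+2))
E
```

```text
bar [ 1.0614e+02  8.0000e-02 -2.6540e+01] [612.3  37.1  62. ]
barL [106.15   9.04 -26.54] [611.4  46.   62. ]
barR [106.14  -9.26 -26.54] [613.3  27.8  62. ]
holeL [114.79   5.49 -26.54] [620.4  43.3  62. ]
holeR [114.79  -5.37 -26.54] [621.5  32.5  62. ]
holebot [ 1.0803e+02  7.0000e-02 -2.6540e+01] [614.2  37.3  62. ]
bend [88.06 -0.86  4.3 ] end sil [ 90.77  -0.91 -26.54] shank near [58.79 -0.87  2.  ]
```

```bash
python3 - <<'E'
from h import *
import sys
yaw=.105; d=np.array([np.cos(yaw),np.sin(yaw),0]); l=np.array([-d[1],d[0],0])
P0=np.array([506.85,25.84,0]); E=P0+d*26.5+l*.93
r.servo_line(P0+[0,0,77],feed=40)
r.servo_line(E+[0,0,77],feed=50); r.servo_line(E+[0,0,74],feed=40);r.sleep(.15)
f0=r.get_state()["force"]
hit=r.servo_line(E+[0,0,66],feed=9,f_stop=2.0)
s=r.get_state();z=s["tcp_pos"][2];print(hit,s["time"],s["tcp_pos"],s["force"]-f0)
if not(hit and abs(z-68.6)<.9): sys.exit("unexpected height")
z+=.3
r.servo_line(E+[0,0,z],feed=10)
f0=r.get_state()["force"]
B=E-d*11; hit=r.servo_line(B+[0,0,z],feed=12,f_stop=18)
s=r.get_state();print(hit,s["time"],s["tcp_pos"],s["force"]-f0)
if hit: sys.exit("stopped")
cv2.imwrite("pics/w4.png",r.grab_frame("wrist")[:,:,::-1])
cv2.imwrite("pics/w4c.png",cv2.resize(cv2.imread("pics/w4.png")[0:160,220:420],(750,600),interpolation=2))
E
```

```text
True 21.7417 [533.06930757  29.5833984   68.73451746] [2.48222702 0.27694197 4.12195946]
False 23.0583 [523.66073246  28.34154244  69.61774098] [ 8.58917249  0.82686131 -2.47394083]
```

View pics/w4c.png

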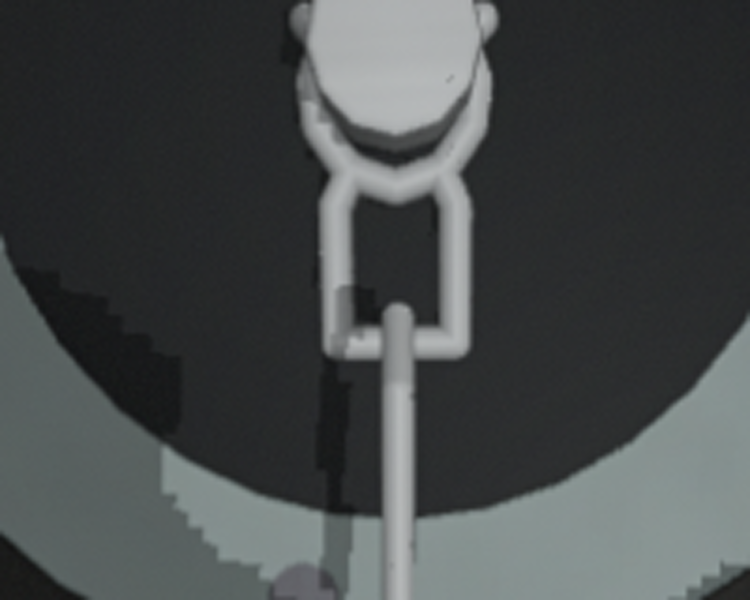

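The hook sits in the eye against the bar at (397,340), and the clip is sliding off with the load at 8.6 N. Continuing the pull.

```bash
python3 - <<'E'
from h import *
import sys
yaw=.105; d=np.array([np.cos(yaw),np.sin(yaw),0]); l=np.array([-d[1],d[0],0])
E=np.array([506.85,25.84,0])+d*26.5+l*.93
for k,f in((17,10),(43,16)):
    hit=r.servo_line(E-d*k+[0,0,68.95],feed=f,f_stop=15)
    s=r.get_state();print(hit,s["time"],s["tcp_pos"],s["force"])
    if hit: sys.exit("stopped")
r.servo_line(E-d*39+[0,0,69.1],feed=15); r.sleep(.2)
cv2.imwrite("pics/w5.png",r.grab_frame("wrist")[:,:,::-1])
cv2.imwrite("pics/w5c.png",cv2.resize(cv2.imread("pics/w5.png")[0:180,200:440],(800,600),interpolation=2))
E
```

```text
False 23.8583 [515.88254652  27.74097327  68.88168019] [-0.49212382  0.86875034  3.26246088]
False 25.6333 [490.24152815  25.03327557  68.90276224] [0.11452373 0.23055041 3.00385303]
```

View pics/w5c.png

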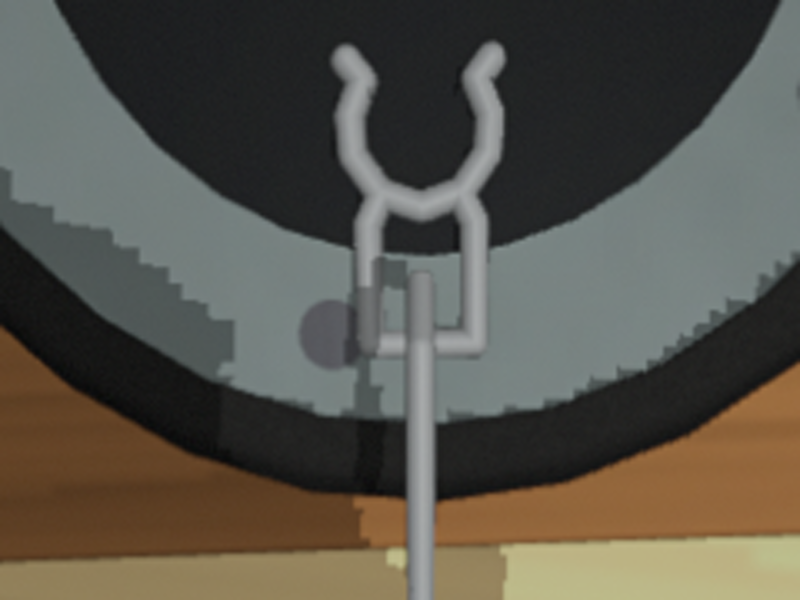

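Clip is fully off, ring centred near (420,130), well clear of the axle; the hook pose in hand is unchanged. Unhook and return the pick.

```bash
python3 - <<'E'
from h import *
p=r.get_state()["tcp_pos"]
r.servo_line([p[0],p[1],84],feed=25); r.servo_line([p[0],p[1],185],feed=120)
o=down(-np.pi/2+.31)
r.move_to([452.4,313.8,185],o)
r.servo_line([452.4,313.8,60],feed=100); r.sleep(.15)
f0=r.get_state()["force"]
hit=r.servo_line([452.4,313.8,39.2],feed=25,f_stop=5)
s=r.get_state();print(hit,s["time"],s["tcp_pos"],s["force"]-f0)
r.command_gripper(55); r.sleep(.2)
r.servo_line([452.4,313.8,150],feed=100); r.sleep(.3)
print(r.get_state()["time"])
w=r.grab_frame("wrist")[:,:,::-1]; t=r.grab_frame("top")[:,:,::-1]
import pickle;pickle.dump(r.camera_params("wrist"),open("pics/p6.pkl","wb"))
cv2.imwrite("pics/p6.png",w)
cv2.imwrite("pics/end.png",np.hstack([cv2.resize(w[:,160:480],(400,500),interpolation=2),cv2.resize(t[120:220,277:357],(400,500),interpolation=2)]))
E
```

```text
True 35.2167 [452.02895599 313.6609215   39.61383294] [-1.37611325 -1.48811503  6.47861192]
37.4417
```

View pics/end.png

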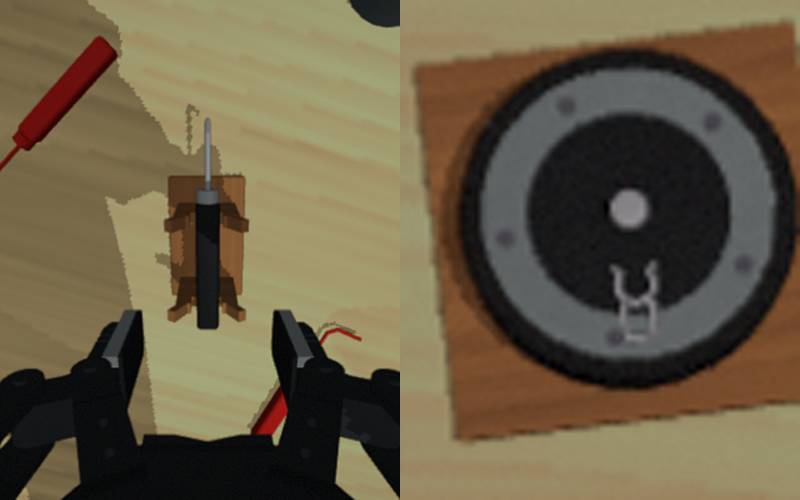

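Pick is seated as before (handle 203→328, hook at 118). The clip lies flat, its ring centre about 39 mm from the axle.

```bash
python3 -c "
from rig import r
print(r.hand_in(), r.get_state()['time'])"
```

```text
the job is handed in; nothing more can be done
the job is handed in; nothing more can be done
```

The clip is off the axle and lying on the wheel's face, the pick is back in its rest, and I handed the job in at about 37.5 s of the 51 s allowed. No verdict is reported.

- **Hook:** a light touch on the face put the hook's end 27.6 mm below the handle's axis. That means the shank is bent about -0.08 rad, so the end lies higher and farther out than nominal. I then lowered it into the eye and touched the face.
- **Pull:** I pulled the clip straight along its -x. The highest load I read was about 8.6 N, partway through the pull; I took only a few readings.
- **Force on the cover:** most readings were about 2 to 4 N, against the 8 N limit. I did not record the peak between readings.
- **Last checks:** the final pictures show the clip lying flat, its ring centre about 39 mm from the axle. The pick sits in its rest as at the start, to within about 2 mm, and the gripper is open and clear of it. I saw no check fail or disagree. I did not re-measure the tin, screwdriver and carton at the end, but the arm was kept clear of them.

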